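Fetch the oiled keg head on the spatula

TASK

The dark keg head has just been oiled and must not be touched by the robot itself. Pick up the red-handled spatula, slide its blade under the dark head between the battens of its stand, lift the head clear and carry it level to the cork mat, then set the spatula down flat with its blade on the mat, the head still lying on the blade, before letting go. Leave the pale head where it is.

Things in the scene. Friction and masses are not known exactly. Their poses are not given: they have to be found in the camera images.
- dark_head: DARK wood disc, 140 mm across, 10 thick, 0.11 kg; origin: centre of its underside. Lies loose, centred, on a fixed stand: two grey battens along the head's x, 140 mm long, tops 32 mm above the bench, on a 4 mm base plate; the tunnel between them, 90 mm wide, is open at both ends. x (and the plank seams) point roughly to the robot's left; enter from the -x end, the mat's side, moving along +x.
- pale_head: The same disc in PALE wood, on a like stand about 200 mm nearer to or farther from the robot than the dark one (the two swap places). A bystander. Origin: centre of its underside.
- spatula: 0.26 kg, on the mat, level. Origin: centre of the blade's underside; x to the tip, z up. Steel blade 160 (x) by 60 by 3 mm. Behind it, x -80 to -92, a 30 mm wide riser carries a red handle: x -80 to -190, 22 wide (y), z 42 to 68 mm; pinch it from above across y at x -130, z 55. Brass end, x -190 to -214, on a leg down to z 0, so it stands level when put down.
- mat: Brown cork mat fixed flat on the bench, 340 (x) by 180 (y) by 3 mm. Origin: centre of its underside; x along its long side, roughly to the robot's left. The spatula starts on it, pointing along about +x, its blade's centre some 65 mm towards +x from the mat's centre.
There are look-alikes about, which are no part of the job. Of the things that look like the dark_head, the middle-sized one is meant.

How it is judged:
On the way, in this order (a step that is already met when the one before it is completed fails the run):
1. the dark head lies on the spatula's blade, lifted clear of its stand (height (world z) of dark_head above 0.047 m and contact force between spatula and dark_head above 0.2 N and x of dark_head in the frame of spatula between -0.05 and 0.05 m and y of dark_head in the frame of spatula between -0.03 and 0.03 m and z of dark_head in the frame of spatula between -0.002 and 0.01 m), for 0.2 s.
2. the spatula, still held, is set down on the mat with the dark head on its blade (contact force between the fingers and spatula above 1 N and x of dark_head in the frame of spatula between -0.05 and 0.05 m and y of dark_head in the frame of spatula between -0.03 and 0.03 m and z of dark_head in the frame of spatula between -0.002 and 0.01 m and x of spatula in the frame of mat between -0.16 and 0.16 m and y of spatula in the frame of mat between -0.08 and 0.08 m and height (world z) of spatula below 0.012 m), for 0.1 s.
At the end, for the whole second after the job is handed in: Spatula released, at rest and flat (0.1 rad) on the mat, blade centre within 160 mm along, 80 mm across of the mat's centre and below 12 mm; dark head at rest on the blade, within 50 mm along, 30 mm across of its centre, flat within 0.15 rad; pale head within 15 mm of its start (x of dark_head in the frame of spatula between -0.05 and 0.05 m and y of dark_head in the frame of spatula between -0.03 and 0.03 m and z of dark_head in the frame of spatula between -0.002 and 0.01 m and x of spatula in the frame of mat between -0.16 and 0.16 m and y of spatula in the frame of mat between -0.08 and 0.08 m and height (world z) of spatula below 0.012 m and angle between spatula's own z axis and vertical below 0.1 rad and angle between dark_head's own z axis and vertical below 0.15 rad and linear speed of each of dark_head, spatula below 0.02 m/s and contact force between the fingers and spatula below 0.1 N and distance of pale_head from where it was at the start of the episode below 0.015 m); the robot touches nothing.
It fails at once if the robot's fingers or arm touch the dark head (contact force between any of the fingers, the arm and dark_head above 0.5 N).
It fails at once if the dark head tips by more than 0.35 rad (angle between dark_head's own z axis and vertical above 0.35 rad).
It fails at once if the pale head is moved by more than 15 mm (distance of pale_head from where it was at the start of the episode above 0.015 m).
It also fails if it takes over 54 s, if anything falls off the work surface, if the arm or the gripper's body presses on something with over 40 N, if the wrist force passes 120 N, or if a joint passes its speed limit or range.

ROBOT

A 6-joint arm with a two-finger parallel gripper is mounted at the origin on the work surface. World frame = base frame: x ahead of the robot, y to its left, z up, the work surface at z = 0. Lengths are in m, angles in rad, forces in N, time in s.
With the tool pointing down it reaches from about 0.375 to 0.9 m from the base axis. Payload 3.1 kg.
Tool frame: the origin (TCP) lies midway between the tips of the shut fingers; the grasp point (between the pads) lies 19 mm behind it; x points along the fingers, z is the direction in which the jaws open and shut, and the axes are right-handed (so a half turn about x gives the same grasp; the last joint's range is limited). The gripper opens to 87 mm and grips with 3 to 60 N. Pads are 19 mm wide; open, the fingers measure 117 mm over their backs; the gripper's body (75 mm by 190 mm) begins 51 mm behind the grasp point.
Start: joints at [-1.319, 0.527, 1.433, -0, 1.181, -0.178], TCP at [0.26, -0.568, 0.223] pointing down, gripper open.
Joint ranges: [-3.08, 3.08], [-0.75, 2.2], [0.22, 2.44], [-1.43, 4.57], [0, 2.65], [-2.85, 2.85]. Speed limits (rad/s): [2.79, 2.79, 3.14, 3.14, 3.14, 3.14].

INTERFACE

Orientations are given as a unit quaternion [x, y, z, w].
In Python, from rig import readout, imaging, robot gives the robot as it stands. The module is installed in compiled form; this text tells all that it offers.
- The arm moves only by the tool play_rows, never from a script. Its argument "rows" is text: rows parted by semicolons, each of 7 numbers parted by spaces: the turn, a rotation vector about the tool's x, y, z in rad, then the shift along the tool's x, y, z in mm, then the closure, from 0 (fully open) to 1 (shut). In form: ax ay az tx ty tz gripper; .... A call has 1 to 8 rows; each row shifts and turns the commanded pose from where the row before left it, along the tool's axes as they then stand; what a row does not reach is not made up. A row lasts 1/12 s, in which the tool goes at most 41.7 mm and 7.16 degrees, less where a joint would pass 70% of its speed; a pose out of reach is approached as far as the arm can. A call with a gripper value outside its range is refused whole. The fingers move at their own pace and stop on an object; "squeeze" is the grip in N (left out, the last holds). Time passes only in rows, so rows that do not move let the fingers close. It gives the time, the measured TCP pose, the force and the opening at its end, in the units of the state.
- readout.get_obs(): the state, without advancing time (a new reading comes with each control period).
- imaging.camera(name): name is "scene" or "top"; returns the picture (480x640x3 uint8, blue, green, red); there is no depth.
- imaging.camera_info(name): a dict with "K" (3x3 intrinsics, pixels), "world_to_cam" (4x4, takes a point from world to camera coordinates). Camera axes: x right, y down, z forward; pixel columns grow to the right and rows downward; lengths in m; the calibration is good to about 2 mm. A picture is of the moment at which its call begins. camera_info takes no time and is no camera call.
- robot.hand_in(): hands the job in, once; it reports no verdict.
The state is a dict: "time": time; "q": joint angles; "joint_velocities": joint speeds; "joint_torque": joint torques, N m; "position": TCP position; "tool_rot": TCP orientation; "ft_force": force on the tool from outside, world axes, zero at the start; "moment": the same for the moment, N m; "grip_width": finger opening in m.
Only numpy, scipy, OpenCV 4.12 (cv2) and the standard library are available. Lean on these libraries where they do the work, as an engineer would, in place of code of your own. Each camera call takes 0.05 s, during which the arm holds its last target. There are 200 camera calls.

## Working session

There is one attempt and no reset: what is moved stays moved. The work goes in short steps, Python scripts to look and compute and a tool call to move; the robot and the scene stay as the last step left them, time stands still between calls to the robot, and variables do not carry over. Pictures are saved under pics/ and viewed, about 8 in all and at most 12, crops included, and the job is handed in when it is done.

Besides the shell and the picture viewer there is one more tool, called after "Emit:" as name(argument=value, ...), one argument or row to a line, values as JSON. play_rows: Moves the arm, as the interface text tells. Its arguments: {"type":"object","properties":{"rows":{"type":"string"},"squeeze":{"type":"number"}},"required":["rows"]}

```bash
mkdir -p pics; cat > h.py <<'E'
import numpy as np, cv2
from rig import readout, imaging, robot
from scipy.spatial.transform import Rotation as R
def ray(name,px,z):
    I=imaging.camera_info(name);K=np.array(I["K"]);T=np.array(I["world_to_cam"])
    px=np.atleast_2d(np.array(px,float))
    d=np.c_[px,np.ones(len(px))]@np.linalg.inv(K).T@T[:3,:3]
    c=-T[:3,:3].T@T[:3,3]
    return c+d*((z-c[2])/d[:,2])[:,None]
def proj(name,P):
    I=imaging.camera_info(name);K=np.array(I["K"]);T=np.array(I["world_to_cam"])
    p=(np.atleast_2d(P)@T[:3,:3].T+T[:3,3])@K.T
    return p[:,:2]/p[:,2:]
E
python3 - <<'E'
from h import *
for n in ("top","scene"):
    cv2.imwrite(f"pics/{n}0.png",imaging.camera(n))
    I=imaging.camera_info(n);T=np.array(I["world_to_cam"]);print(n,np.round(I["K"],1).tolist(),np.round(-T[:3,:3].T@T[:3,3],3))
print(readout.get_obs())
E
```

```text
top [[449.0, 0.0, 311.2], [0.0, 449.0, 242.3], [0.0, 0.0, 1.0]] [0.391 0.042 0.786]
scene [[562.3, 0.0, 322.4], [0.0, 562.3, 247.4], [0.0, 0.0, 1.0]] [ 1.174 -0.519  0.729]
{'time': 0.1, 'q': array([-1.31946834e+00,  5.28363723e-01,  1.43373904e+00,  2.74212030e-06,
        1.18143385e+00, -1.78493128e-01]), 'joint_velocities': array([-0.00132299, -0.00315076, -0.00364558, -0.00069197, -0.00011079,
        0.00148688]), 'joint_torque': array([ 7.14784528e-04, -4.40984809e+01, -1.77151072e+01,  6.34855963e-02,
        5.33721037e-02, -4.68490680e-05]), 'position': array([ 0.26030986, -0.5674964 ,  0.2216865 ]), 'tool_rot': array([ 0.38233647,  0.59563003, -0.38139921,  0.59462453]), 'ft_force': array([-0.16965825, -0.55182917, -0.05246371]), 'moment': array([-0.00814404,  0.00368428, -0.01002891]), 'grip_width': 0.08695798246408663}
```

View pics/top0.png

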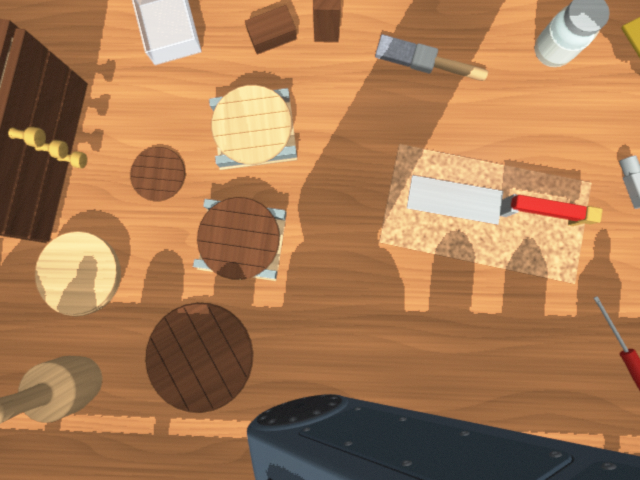

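View pics/scene0.png

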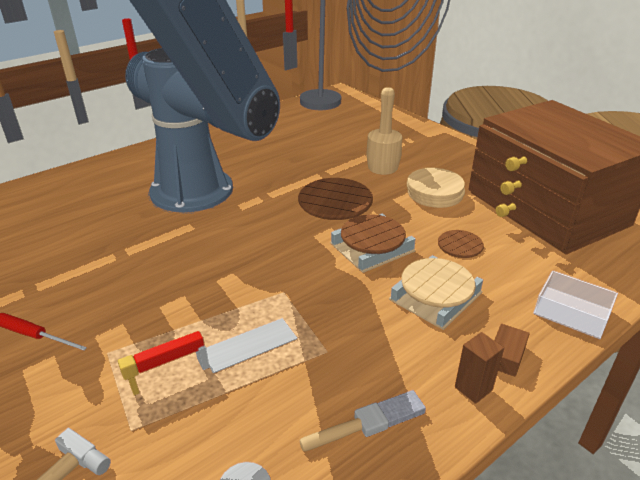

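Both views agree. In the top view, the dark head on its stand is at about (238,237) and the pale head at (252,124). The spatula lies on the mat, blade at (455,199) and red handle at (550,208). The large and small dark discs and the other red-handled tool are the look-alikes.

```bash
cat > m.py <<'E'
from h import *
def big(mask,box):
    m=np.zeros_like(mask);x0,y0,x1,y1=box;m[y0:y1,x0:x1]=mask[y0:y1,x0:x1]
    c=max(cv2.findContours(m,cv2.RETR_EXTERNAL,cv2.CHAIN_APPROX_NONE)[0],key=cv2.contourArea)
    return c[:,0,:].astype(float)
def rect(P):
    (c,s,a)=cv2.minAreaRect((P[:,:2]*1000).astype(np.float32)); b=cv2.boxPoints((c,s,a))
    e=max((b[1]-b[0],b[2]-b[1]),key=np.linalg.norm); e=e/np.linalg.norm(e); e=e if e[1]>0 else -e
    return np.round(c,1),np.round(s,1),round(float(np.degrees(np.arctan2(e[1],e[0]))),2)
def masks(im):
    b,g,r=[im[...,i].astype(int) for i in range(3)]
    grey=((abs(r-b)<45)&(b>100)).astype(np.uint8)
    red=((r>120)&(g<60)&(b<60)).astype(np.uint8)
    dark=((r<150)&(r-b<90)&(r>b+10)).astype(np.uint8)
    return grey,red,dark
E
python3 - <<'E'
from m import *
im=imaging.camera("top");grey,red,dark=masks(im)
print("blade",rect(ray("top",big(grey,(400,165,506,235)),.006)))
print("handle",rect(ray("top",big(red,(500,180,600,230)),.071)))
k=np.ones((5,5),np.uint8)
d=cv2.morphologyEx(cv2.morphologyEx(dark,cv2.MORPH_CLOSE,k),cv2.MORPH_OPEN,k)
c=big(d,(190,185,292,288));P=ray("top",c,.042)*1000
print("dark",cv2.minEnclosingCircle(P[:,:2].astype(np.float32)),cv2.fitEllipse(P[:,:2].astype(np.float32)))
v=cv2.resize(im[60:300,180:500],None,fx=2.5,fy=2.5,interpolation=cv2.INTER_CUBIC)
cc=((c-[180,60])*2.5).astype(np.int32);cv2.polylines(v,[cc],True,(0,255,0),1)
cv2.imwrite("pics/crop1.png",v)
print("mat px corners",np.round(ray("top",[[401,145],[591,182],[574,283],[379,243]],.003),3)[:,:2].tolist())
E
```

```text
blade (array([ 548.8, -186.1]), array([170.2,  60.7]), 80.92)
handle (array([ 522.8, -310.2]), array([109.4,  20.8]), 77.97)
dark ((477.12213134765625, 178.2817840576172), 89.83670806884766) ((478.61358642578125, 186.7606658935547), (138.2435760498047, 166.22265625), 75.4970703125)
mat px corners [[0.646, -0.088], [0.586, -0.418], [0.409, -0.384], [0.469, -0.051]]
```

View pics/crop1.png

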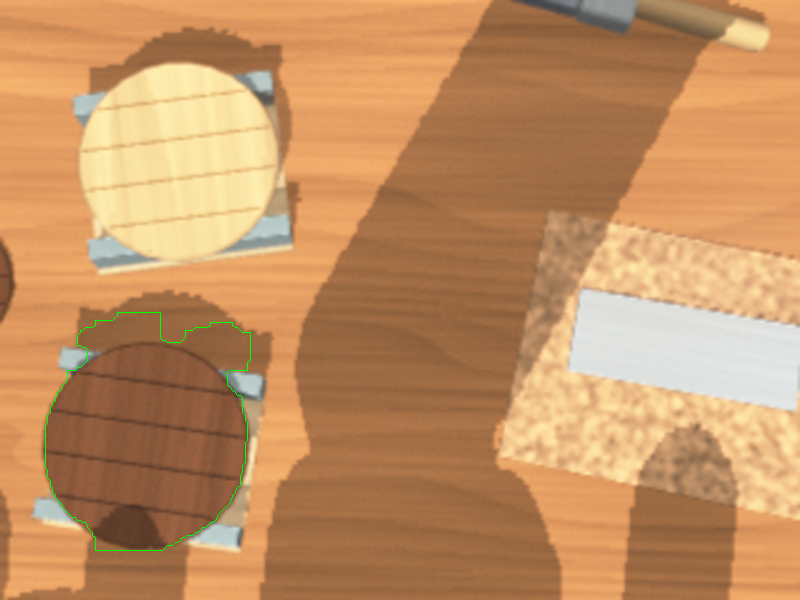

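The crop shows the green contour also took in shadow above the dark head. The disc itself spans about x 44–247 and y 342–549 in the crop. I'll refine the fits, using line and circle fits on clean edges only.

```bash
cat >> h.py <<'E'
def delta(p,ang,z=None):
    """to put TCP at p (m), jaw axis normal to heading ang (deg, spatula x dir), tool down: turn about tool x; shift mm in tool axes after the turn"""
    o=readout.get_obs();M=R.from_quat(o["tool_rot"]);A=M.as_matrix()
    a=np.radians(ang);best=None
    for s in (1,-1):
        x=np.array([0,0,-1.]);zz=s*np.array([-np.sin(a),np.cos(a),0]);B=np.c_[x,np.cross(zz,x),zz]
        rv=(M.inv()*R.from_matrix(B)).as_rotvec()
        if best is None or np.linalg.norm(rv)<np.linalg.norm(best[0]): best=(rv,B)
    rv,B=best
    print("t",round(o["time"],2),"pos",np.round(o["position"],4),"turn",np.round(rv,4),"shift",np.round(B.T@(np.array(p)-o["position"])*1000,1),"axes y",np.round(B[:,1],3),"z",np.round(B[:,2],3),"F",np.round(o["ft_force"],1),"w",round(o["grip_width"],4))
E
python3 - <<'E'
from m import *
im=imaging.camera("top");grey,red,dark=masks(im)
def line(P):
    vx,vy,x,y=cv2.fitLine((P[:,:2]*1000).astype(np.float32),cv2.DIST_HUBER,0,.01,.01).ravel();s=np.sign(vy)
    return round(float(np.degrees(np.arctan2(vy*s,vx*s))),2),np.round([x,y],1)
c=big(grey,(400,165,506,235))
B=ray("top",c,.006)
u=np.array([np.cos(np.radians(80)),np.sin(np.radians(80))]);n=np.array([-u[1],u[0]])
m0=np.array([.549,-.182]);s=(B[:,:2]-m0)@u;t=(B[:,:2]-m0)@n
for sg in (1,-1): print("blade edge",line(B[(abs(s)<.065)&(t*sg>.015)]))
print("tip s",np.median(s[(s>.07)&(abs(t)<.02)]))
H=ray("top",big(red,(500,180,600,230)),.071);s=(H[:,:2]-m0)@u;t=(H[:,:2]-m0)@n
tc=np.median(t)
for sg in (1,-1): print("handle edge",line(H[(abs(s+.135)<.045)&((t-tc)*sg>.004)]))
# dark disc: gradient points by radial search at the R=70mm rim
g=cv2.cvtColor(cv2.GaussianBlur(im,(3,3),0),cv2.COLOR_BGR2LAB).astype(float)
c0=ray("top",[[238.2,238.2]],.042)[0]
for it in range(3):
    pts=[]
    for th in np.radians(np.arange(0,360,3)):
        rr=np.arange(.060,.081,.0005);W=c0+np.c_[rr*np.cos(th),rr*np.sin(th),0*rr]
        p=proj("top",W).astype(np.float32)
        v=cv2.remap(g.astype(np.float32),p[None,:,0],p[None,:,1],cv2.INTER_LINEAR)[0]
        d=np.linalg.norm(v[4:]-v[:-4],axis=1);i=d.argmax()
        if d[i]>25: pts.append(W[i+2,:2])
    P=np.array(pts)
    A=np.c_[2*P,np.ones(len(P))];keep=np.ones(len(P),bool)
    for _ in range(4):
        x=np.linalg.lstsq(A[keep],(P**2).sum(1)[keep],rcond=None)[0];r=np.sqrt(x[2]+x[0]**2+x[1]**2)
        e=abs(np.linalg.norm(P-x[:2],axis=1)-r);keep=e<max(.0015,np.median(e)*2)
    c0=np.r_[x[:2],.042]
print("dark",c0.round(4),"R",r.round(4),keep.sum(),len(P))
# seams
q=lambda x,y:[180+x/2.5,60+y/2.5]
for a,b in (((80,372),(222,393)),((53,410),(245,437)),((45,452),(245,478)),((60,494),(215,517))):
    w=ray("top",[q(*a),q(*b)],.042);d=w[0]-w[1];print("seam",np.degrees(np.arctan2(d[1],d[0])).round(2))
E
```

```text
blade edge (80.94, array([ 520.4, -177.2], dtype=float32))
blade edge (81.09, array([ 578.2, -187.4], dtype=float32))
tip s 0.08014716584619024
handle edge (79.72, array([ 514.1, -310.2], dtype=float32))
handle edge (83.52, array([ 520.8, -336.4], dtype=float32))
dark [0.4693 0.1889 0.042 ] R 0.07 73 80
seam 82.87
seam 83.37
seam 84.06
seam 83.13
```

```bash
python3 -c "
from h import *
delta([.527,-.309,.15],81)"
```

```text
t 0.2 pos [ 0.2603 -0.5677  0.2219] turn [-9.839e-01 -1.100e-03 -9.000e-04] shift [ 71.9 297.2 222.9] axes y [0.156 0.988 0.   ] z [ 0.988 -0.156 -0.   ] F [ 0.2 -0.2  0.1] w 0.087
```

Emit:
play_rows(
  rows="-0.123 0 0 0 0 0 0;-0.123 0 0 0 0 0 0;-0.123 0 0 0 0 0 0;-0.123 0 0 0 0 0 0;-0.123 0 0 0 0 0 0;-0.123 0 0 0 0 0 0;-0.123 0 0 0 0 0 0;-0.123 0 0 0 0 0 0",
  squeeze=60,
)

```text
time: 0.87
position: [0.2604, -0.5679, 0.2223]
tool_rot: [0.054, 0.705, -0.053, 0.705]
ft_force: [0.8, 0.0, -0.4]
grip_width: 0.0866
```

Emit:
play_rows(
  rows="0 0 0 0 20 14 0;0 0 0 6 30 22 0;0 0 0 6 30 22 0;0 0 0 6 30 22 0;0 0 0 6 30 22 0;0 0 0 6 30 22 0;0 0 0 6 30 22 0;0 0 0 6 30 22 0",
)

```text
time: 1.53
position: [0.4633, -0.3657, 0.1802]
tool_rot: [0.056, 0.705, -0.055, 0.705]
ft_force: [0.2, 0.1, -0.6]
grip_width: 0.0871
```

```bash
python3 -c "
from h import *
delta([.527,-.309,.041],81)"
```

```text
t 1.53 pos [ 0.4633 -0.3657  0.1802] turn [-0.0001 -0.0001 -0.0001] shift [139.2  66.   54. ] axes y [0.156 0.988 0.   ] z [ 0.988 -0.156 -0.   ] F [ 0.2  0.1 -0.6] w 0.0871
```

Emit:
play_rows(
  rows="0 0 0 5 17 14 0;0 0 0 10 17 14 0;0 0 0 10 17 14 0;0 0 0 10 16 13 0;0 0 0 5 0 0 0;0 0 0 0 0 0 0",
)

```text
time: 2.03
position: [0.5268, -0.3082, 0.139]
tool_rot: [0.055, 0.706, -0.054, 0.704]
ft_force: [0.3, -0.9, 0.0]
grip_width: 0.0872
```

```bash
python3 - <<'E'
from h import *
delta([.527,-.309,.041],81)
a,b=imaging.camera("top")[120:300,400:640],imaging.camera("scene")[280:460,60:320]
a,b=[cv2.resize(x,(400,300),interpolation=cv2.INTER_CUBIC) for x in (a,b)]
cv2.imwrite("pics/g1.png",np.hstack([a,b]))
E
```

```text
t 2.03 pos [ 0.5268 -0.3082  0.139 ] turn [ 0.0025 -0.0029 -0.0013] shift [98.  -0.7  0.3] axes y [0.156 0.988 0.   ] z [ 0.988 -0.156 -0.   ] F [ 0.3 -0.9  0. ] w 0.0872
```

View pics/g1.png

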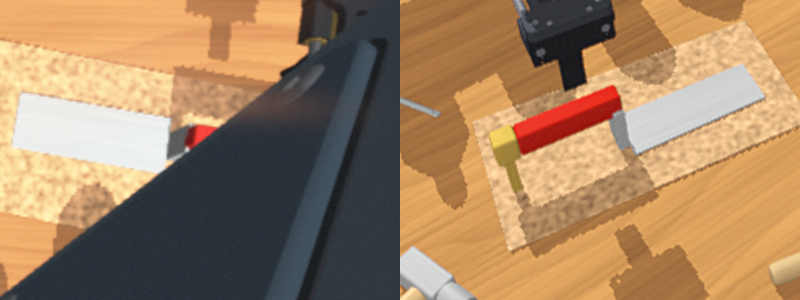

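The right half (scene camera) shows the open fingers straddling the handle's middle from above. In the left half (top camera) the arm hides the handle. I'll descend and close.

Emit:
play_rows(
  rows="0 0 0 15 0 0 0;0 0 0 20 0 0 0;0 0 0 20 0 0 0;0 0 0 20 0 0 0;0 0 0 15 0 0 0;0 0 0 10 0 0 0;0 0 0 0 0 0 0",
)

```text
time: 2.72
position: [0.5255, -0.31, 0.039]
tool_rot: [0.057, 0.706, -0.055, 0.704]
ft_force: [0.1, -0.2, 0.3]
grip_width: 0.0871
```

Emit:
play_rows(
  rows="0 0 0 0 0 0 1;0 0 0 0 0 0 1;0 0 0 0 0 0 1;0 0 0 0 0 0 1;0 0 0 0 0 0 1;0 0 0 0 0 0 1;0 0 0 0 0 0 1;0 0 0 0 0 0 1",
  squeeze=60,
)

```text
time: 3.38
position: [0.5272, -0.3096, 0.0407]
tool_rot: [0.055, 0.705, -0.055, 0.705]
ft_force: [0.4, 0.1, -0.3]
grip_width: 0.0411
```

Emit:
play_rows(
  rows="0 0 0 -2 0 0 1;0 0 0 -4 0 0 1;0 0 0 -6 0 0 1;0 0 0 -6 0 0 1;0 0 0 -6 0 0 1;0 0 0 -4 0 0 1;0 0 0 -2 0 0 1;0 0 0 0 0 0 1",
)

```text
time: 4.05
position: [0.5274, -0.3099, 0.0712]
tool_rot: [0.055, 0.705, -0.056, 0.705]
ft_force: [0.1, -0.9, -2.3]
grip_width: 0.0211
```

```bash
python3 - <<'E'
from m import *
o=readout.get_obs();print(o["moment"])
delta([.527,-.309,.041],81)
a,b=imaging.camera("top"),imaging.camera("scene")
np.save("a.npy",a);np.save("b.npy",b)
a,b=a[100:280,380:620],b[260:440,60:320]
a,b=[cv2.resize(x,(400,300),interpolation=cv2.INTER_CUBIC) for x in (a,b)]
cv2.imwrite("pics/g2.png",np.hstack([a,b]))
E
```

```text
[-0.04112343 -0.15366432  0.03437258]
t 4.05 pos [ 0.5274 -0.3099  0.0712] turn [0.0001 0.001  0.0006] shift [30.2  0.8 -0.5] axes y [0.156 0.988 0.   ] z [ 0.988 -0.156 -0.   ] F [ 0.1 -0.9 -2.3] w 0.0211
```

View pics/g2.png

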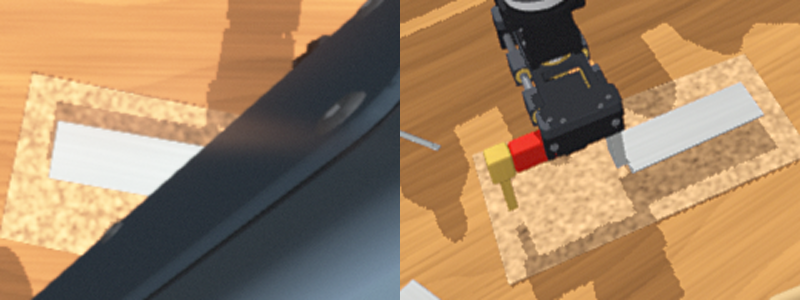

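The scene half shows the spatula held and level, but the fingers were still closing when the lift began, so the grip is higher on the handle than intended. I'll set it down and regrip properly.

Emit:
play_rows(
  rows="0 0 0 3 0 0 1;0 0 0 4 0 0 1;0 0 0 3 0 0 1;0 0 0 2 0 0 1;0 0 0 0 0 0 1",
)

```text
time: 4.57
position: [0.5266, -0.3092, 0.0575]
tool_rot: [0.056, 0.705, -0.055, 0.704]
ft_force: [-0.6, 0.2, -2.9]
grip_width: 0.0221
```

Emit:
play_rows(
  rows="0 0 0 2 0 0 1;0 0 0 0 0 0 1",
)

```text
time: 4.73
position: [0.5271, -0.3096, 0.0562]
tool_rot: [0.056, 0.705, -0.055, 0.705]
ft_force: [0.1, -0.0, -2.9]
grip_width: 0.0213
```

Emit:
play_rows(
  rows="0 0 0 2 0 0 1;0 0 0 0 0 0 1",
)

```text
time: 4.9
position: [0.5271, -0.3096, 0.0543]
tool_rot: [0.056, 0.705, -0.055, 0.705]
ft_force: [0.0, 0.3, -2.1]
grip_width: 0.0216
```

Emit:
play_rows(
  rows="0 0 0 2 0 0 1;0 0 0 0 0 0 1",
)

```text
time: 5.07
position: [0.527, -0.3095, 0.0523]
tool_rot: [0.056, 0.705, -0.055, 0.705]
ft_force: [-0.2, 0.1, -2.2]
grip_width: 0.0216
```

Emit:
play_rows(
  rows="0 0 0 2 0 0 1;0 0 0 0 0 0 1",
)

```text
time: 5.23
position: [0.5273, -0.3097, 0.0511]
tool_rot: [0.055, 0.705, -0.056, 0.705]
ft_force: [-0.3, 1.2, 1.3]
grip_width: 0.0217
```

Emit:
play_rows(
  rows="0 0 0 2 0 0 1;0 0 0 0 0 0 1",
)

```text
time: 5.4
position: [0.5277, -0.3097, 0.0508]
tool_rot: [0.055, 0.705, -0.056, 0.705]
ft_force: [-1.5, 2.9, 10.8]
grip_width: 0.0218
```

Contact came at TCP z about 0.051, so that grip was about 12 mm too high. I'll open, go down and close fully.

Emit:
play_rows(
  rows="0 0 0 0 0 0 0.4;0 0 0 0 0 0 0.4;0 0 0 0 0 0 0.4;0 0 0 0 0 0 0.4;0 0 0 0 0 0 0.4;0 0 0 5 0 0 0.4;0 0 0 5 0 0 0.4;0 0 0 0 0 0 0.4",
)

```text
time: 6.07
position: [0.5264, -0.3091, 0.0371]
tool_rot: [0.056, 0.706, -0.055, 0.704]
ft_force: [-1.4, -0.1, 0.2]
grip_width: 0.052
```

Emit:
play_rows(
  rows="0 0 0 0 0 0 1;0 0 0 0 0 0 1;0 0 0 0 0 0 1;0 0 0 0 0 0 1;0 0 0 0 0 0 1;0 0 0 0 0 0 1;0 0 0 0 0 0 1;0 0 0 0 0 0 1",
  squeeze=60,
)

```text
time: 6.73
position: [0.5275, -0.3099, 0.0387]
tool_rot: [0.055, 0.705, -0.056, 0.705]
ft_force: [0.4, -0.2, -0.7]
grip_width: 0.0212
```

Emit:
play_rows(
  rows="0 0 0 -2 0 0 1;0 0 0 -3 0 0 1;0 0 0 -4 0 0 1;0 0 0 -3 0 0 1;0 0 0 -2 0 0 1;0 0 0 0 0 0 1;0 0 0 0 0 0 1",
)

```text
time: 7.32
position: [0.5272, -0.3097, 0.0528]
tool_rot: [0.055, 0.705, -0.056, 0.705]
ft_force: [0.9, -0.1, -2.2]
grip_width: 0.0213
```

```bash
cat > blade.py <<'E'
from m import *
def tip(im,zt,box,name="top"):
    """blade tip corners and heading from the visible outline on plane zt"""
    g=masks(im)[0];c=big(g,box);P=ray(name,c,zt)
    hull=cv2.approxPolyDP(c.astype(np.float32),2.5,True)[:,0]
    return hull,ray(name,hull,zt)
E
python3 - <<'E'
from blade import *
delta([.527,-.309,.041],81)
a,b=imaging.camera("top"),imaging.camera("scene")
for n,i,box in (("top",a,(390,150,520,235)),("scene",b,(200,300,310,380))):
    h,P=tip(i,.02,box,n);print(n,np.c_[h,P[:,:2]*1000].round(1).tolist())
E
```

```text
t 7.32 pos [ 0.5272 -0.3097  0.0528] turn [0.0001 0.0003 0.0002] shift [11.8  0.6 -0.3] axes y [0.156 0.988 0.   ] z [ 0.988 -0.156 -0.   ] F [ 0.9 -0.1 -2.2] w 0.0213
top [[408.0, 206.0, 532.9, -98.0], [463.0, 217.0, 516.0, -191.5], [494.0, 188.0, 567.5, -244.4], [414.0, 174.0, 589.2, -108.0]]
scene [[295.0, 329.0, 584.0, -106.1], [279.0, 312.0, 530.1, -102.6], [207.0, 340.0, 509.3, -241.0], [208.0, 345.0, 520.8, -245.6], [200.0, 350.0, 522.5, -262.0], [200.0, 360.0, 542.5, -273.1], [207.0, 360.0, 549.9, -264.0], [212.0, 366.0, 566.7, -264.2], [293.0, 333.0, 589.8, -114.7]]
```

```bash
python3 -c "
from h import *
delta([.4317,-.1288,.052],83.3)"
```

```text
t 7.42 pos [ 0.527  -0.3095  0.0525] turn [-0.0401 -0.0002 -0.0002] shift [   0.5  168.4 -115.8] axes y [0.117 0.993 0.   ] z [ 0.993 -0.117 -0.   ] F [-0.   0.4 -2.3] w 0.0216
```

Emit:
play_rows(
  rows="-0.02 0 0 0 0 0 1;-0.02 0 0 0 5 -5 1;0 0 0 0 14 -10 1;0 0 0 0 20 -14 1;0 0 0 0 20 -14 1;0 0 0 0 20 -14 1;0 0 0 0 20 -14 1;0 0 0 0 20 -14 1",
)

```text
time: 8.08
position: [0.4557, -0.1801, 0.0527]
tool_rot: [0.041, 0.706, -0.041, 0.706]
ft_force: [0.9, -0.4, -3.3]
grip_width: 0.0216
```

Emit:
play_rows(
  rows="0 0 0 0 18 -12 1;0 0 0 0 14 -9 1;0 0 0 0 10 -6 1;0 0 0 0 5 -3 1;0 0 0 0 2 -1 1;0 0 0 0 0 0 1;0 0 0 0 0 0 1",
)

```text
time: 8.67
position: [0.4329, -0.1302, 0.0527]
tool_rot: [0.041, 0.705, -0.042, 0.707]
ft_force: [0.9, 0.9, -2.2]
grip_width: 0.0214
```

```bash
python3 - <<'E'
from blade import *
delta([.4317,-.1288,.052],83.3)
delta([.4532,.0549,.052],83.3)
a,b=imaging.camera("top"),imaging.camera("scene")
cv2.imwrite("top1.png",a);cv2.imwrite("scene1.png",b)
# expected tip corners, entry of the tunnel
u=np.array([.1167,.9932,0]);n=np.array([-u[1],u[0],0]);p=readout.get_obs()["position"].copy();p[2]=.0195
T=np.array([p+210*u/1000+s*.03*n for s in (1,-1)])
print("tip exp",proj("top",T).round(1).tolist(),proj("scene",T).round(1).tolist())
a=cv2.resize(a[150:330,180:420],(400,300),interpolation=cv2.INTER_CUBIC)
b=cv2.resize(b[170:350,220:460],(400,300),interpolation=cv2.INTER_CUBIC)
cv2.imwrite("pics/e1.png",np.hstack([a,b]))
E
```

```text
t 8.67 pos [ 0.4329 -0.1302  0.0527] turn [-0.0001  0.0021  0.001 ] shift [ 0.7  1.2 -1.3] axes y [0.117 0.993 0.   ] z [ 0.993 -0.117 -0.   ] F [ 0.9  0.9 -2.2] w 0.0214
t 8.67 pos [ 0.4329 -0.1302  0.0527] turn [-0.0001  0.0021  0.001 ] shift [  0.7 186.2  -1.4] axes y [0.117 0.993 0.   ] z [ 0.993 -0.117 -0.   ] F [ 0.9  0.9 -2.2] w 0.0214
tip exp [[301.7, 264.6], [306.8, 230.1]] [[321.9, 248.8], [337.5, 263.5]]
```

View pics/e1.png

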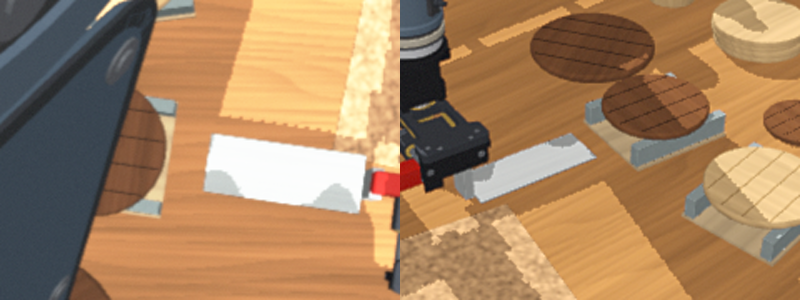

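Left half (top camera): blade tip corners at crop (213,135) and (205,192), and the batten inner edges at about (174,115) and (162,203). Blade axis and tunnel axis coincide to within about 1 mm. Inserting.

Emit:
play_rows(
  rows="0 0 0 0 5 -1 1;0 0 0 0 10 0 1;0 0 0 0 12 0 1;0 0 0 0 13 0 1;0 0 0 0 13 0 1;0 0 0 0 13 0 1;0 0 0 0 10 0 1;0 0 0 0 4 0 1",
)

```text
time: 9.43
position: [0.4395, -0.0478, 0.0525]
tool_rot: [0.041, 0.706, -0.041, 0.706]
ft_force: [0.3, -0.5, -2.6]
grip_width: 0.0216
```

Emit:
play_rows(
  rows="0 0 0 0 5 0 1;0 0 0 0 12 0 1;0 0 0 0 16 0 1;0 0 0 0 18 0 1;0 0 0 0 18 0 1;0 0 0 0 18 0 1;0 0 0 0 13 0 1;0 0 0 0 6 0 1",
)

```text
time: 10.1
position: [0.4525, 0.0569, 0.0526]
tool_rot: [0.041, 0.706, -0.041, 0.706]
ft_force: [0.0, -0.7, -2.8]
grip_width: 0.0212
```

```bash
python3 - <<'E'
from blade import *
delta([.4532,.0549,.052],83.3)
b=imaging.camera("scene")
cv2.imwrite("pics/e2.png",cv2.resize(b[150:330,260:500],(800,600),interpolation=cv2.INTER_CUBIC))
E
```

```text
t 10.1 pos [0.4525 0.0569 0.0526] turn [ 0.0011  0.0002 -0.0001] shift [ 0.6 -1.9  0.9] axes y [0.117 0.993 0.   ] z [ 0.993 -0.117 -0.   ] F [ 0.  -0.7 -2.8] w 0.0212
```

View pics/e2.png

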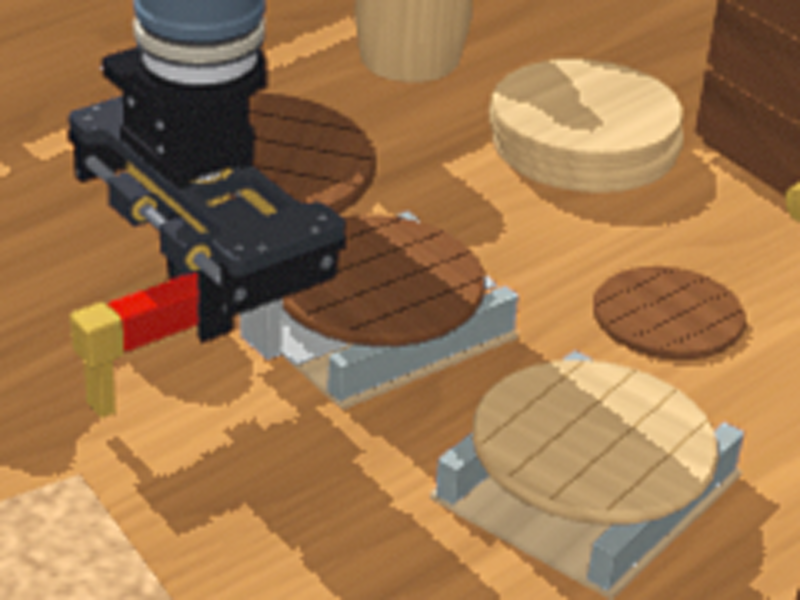

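The scene crop shows the blade under the dark head between the battens, with the riser clear of the head's edge at crop (265,330). Lifting gently.

Emit:
play_rows(
  rows="0 0 0 -2 0 0 1;0 0 0 -3 0 0 1;0 0 0 -3 0 0 1;0 0 0 -2 0 0 1;0 0 0 -1 0 0 1;0 0 0 -1 0 0 1;0 0 0 -1 0 0 1;0 0 0 -1 0 0 1",
)

```text
time: 10.82
position: [0.4522, 0.0555, 0.0666]
tool_rot: [0.041, 0.706, -0.041, 0.706]
ft_force: [0.7, -0.1, -4.2]
grip_width: 0.0209
```

Emit:
play_rows(
  rows="0 0 0 -1 0 0 1;0 0 0 -2 0 0 1;0 0 0 -3 0 0 1;0 0 0 -4 0 0 1;0 0 0 -4 0 0 1;0 0 0 -3 0 0 1;0 0 0 -2 0 0 1;0 0 0 -1 0 0 1",
)

```text
time: 11.48
position: [0.4526, 0.0557, 0.087]
tool_rot: [0.041, 0.706, -0.041, 0.706]
ft_force: [-0.1, 0.7, -3.4]
grip_width: 0.0214
```

Emit:
play_rows(
  rows="0 0 0 -2 0 0 1;0 0 0 -3 0 0 1;0 0 0 -4 0 0 1;0 0 0 -3 0 0 1;0 0 0 -2 0 0 1;0 0 0 0 0 0 1;0 0 0 0 0 0 1;0 0 0 0 0 0 1",
)

```text
time: 12.15
position: [0.4523, 0.0557, 0.1005]
tool_rot: [0.041, 0.706, -0.041, 0.706]
ft_force: [-0.1, -0.6, -3.5]
grip_width: 0.0216
```

```bash
python3 - <<'E'
from blade import *
delta([.4532,.0549,.052],83.3)
print(readout.get_obs()["moment"])
b=imaging.camera("scene")
cv2.imwrite("pics/l1.png",cv2.resize(b[120:330,240:520],(800,600),interpolation=cv2.INTER_CUBIC))
E
```

```text
t 12.15 pos [0.4523 0.0557 0.1005] turn [-0.0001 -0.0002 -0.    ] shift [48.5 -0.7  1. ] axes y [0.117 0.993 0.   ] z [ 0.993 -0.117 -0.   ] F [-0.1 -0.6 -3.5] w 0.0216
[-0.14521313 -0.06545952  0.04869506]
```

View pics/l1.png

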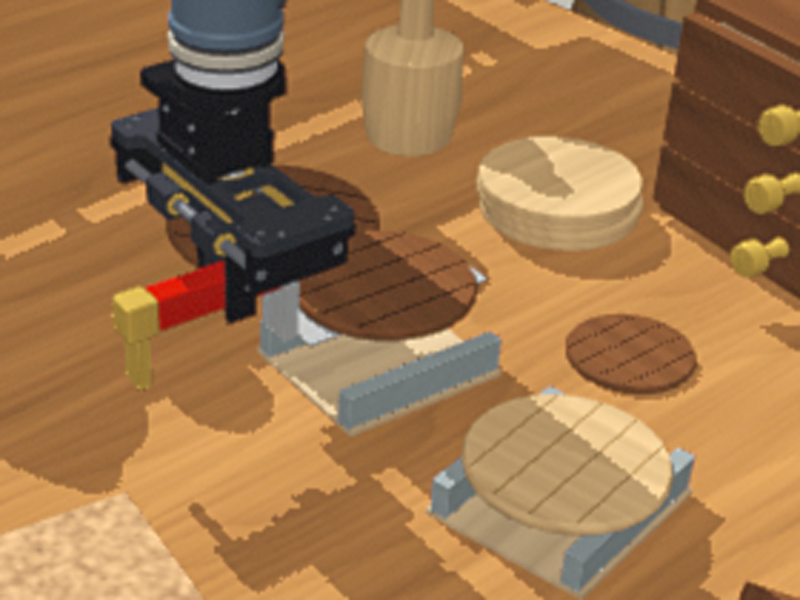

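The head is lifted clear, level and central on the blade, with wrist load 3.5 N (spatula plus head). Carrying it back to the mat on smooth ramps.

Emit:
play_rows(
  rows="0 0 0 0 -3 1 1;0 0 0 0 -6 2 1;0 0 0 0 -9 3 1;0 0 0 0 -12 4 1;0 0 0 0 -15 5 1;0 0 0 0 -18 6 1;0 0 0 0 -20 6.6 1;0 0 0 0 -20 6.6 1",
)

```text
time: 12.87
position: [0.4746, -0.0524, 0.1005]
tool_rot: [0.041, 0.706, -0.041, 0.706]
ft_force: [0.3, 1.0, -2.0]
grip_width: 0.0214
```

Emit:
play_rows(
  rows="0 0 0 0 -20 6.6 1;0 0 0 0 -20 6.6 1;0 0 0 0 -20 6.6 1;0 0 0 0 -20 6.6 1;0 0 0 0 -20 6.6 1;0 0 0 0 -20 6.6 1;0 0 0 0 -20 6.6 1;0 0 0 0 -20 6.6 1",
)

```text
time: 13.53
position: [0.5078, -0.2178, 0.1003]
tool_rot: [0.042, 0.706, -0.042, 0.706]
ft_force: [0.1, -0.7, -3.9]
grip_width: 0.0213
```

Emit:
play_rows(
  rows="0 0 0 0 -18 6 1;0 0 0 0 -16 5.3 1;0 0 0 0 -14 4.6 1;0 0 0 0 -12 4 1;0 0 0 0 -10 3.3 1;0 0 0 0 -8 2.7 1;0 0 0 0 -6 2 1;0 0 0 0 -4 1.3 1",
)

```text
time: 14.2
position: [0.5269, -0.3069, 0.1005]
tool_rot: [0.041, 0.706, -0.041, 0.706]
ft_force: [0.0, -0.6, -3.6]
grip_width: 0.0217
```

Emit:
play_rows(
  rows="0.01 0 0 2 0 0 1;0.01 0 0 4 0 0 1;0.01 0 0 6 0 0 1;0.01 0 0 8 0 0 1;0 0 0 8 0 0 1;0 0 0 6 0 0 1;0 0 0 4 0 0 1;0 0 0 2 0 0 1",
)

```text
time: 14.87
position: [0.5264, -0.306, 0.0594]
tool_rot: [0.056, 0.705, -0.055, 0.704]
ft_force: [-1.2, -0.5, -4.2]
grip_width: 0.0213
```

```bash
python3 - <<'E'
from blade import *
delta([.527,-.307,.0387],81)
a=imaging.camera("top");b=imaging.camera("scene")
a=cv2.resize(a[100:310,360:640],(400,300),interpolation=cv2.INTER_CUBIC)
b=cv2.resize(b[220:430,80:360],(400,300),interpolation=cv2.INTER_CUBIC)
cv2.imwrite("pics/p1.png",np.hstack([a,b]))
E
```

```text
t 14.87 pos [ 0.5264 -0.306   0.0594] turn [ 0.0002 -0.0015 -0.001 ] shift [20.7 -0.9  0.8] axes y [0.156 0.988 0.   ] z [ 0.988 -0.156 -0.   ] F [-1.2 -0.5 -4.2] w 0.0213
```

View pics/p1.png

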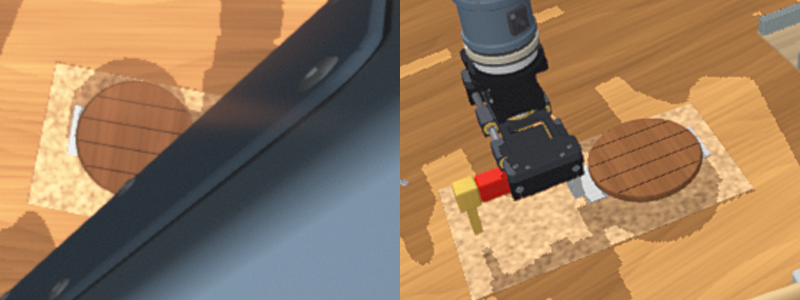

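Both halves show the head level and central on the blade above the mat. Lowering to touch.

Emit:
play_rows(
  rows="0 0 0 2 0 0 1;0 0 0 4 0 0 1;0 0 0 4 0 0 1;0 0 0 4 0 0 1;0 0 0 2 0 0 1;0 0 0 1 0 0 1;0 0 0 1 0 0 1;0 0 0 0 0 0 1",
)

```text
time: 15.63
position: [0.5268, -0.3064, 0.0423]
tool_rot: [0.056, 0.705, -0.055, 0.705]
ft_force: [-0.1, 0.3, -3.5]
grip_width: 0.0213
```

Emit:
play_rows(
  rows="0 0 0 1 0 0 1;0 0 0 0.5 0 0 1;0 0 0 0.5 0 0 1;0 0 0 0 0 0 1;0 0 0 0 0 0 1",
)

```text
time: 16.05
position: [0.5268, -0.3065, 0.0406]
tool_rot: [0.055, 0.705, -0.055, 0.705]
ft_force: [0.1, -0.0, -3.8]
grip_width: 0.0215
```

Emit:
play_rows(
  rows="0 0 0 0.5 0 0 1;0 0 0 0.5 0 0 1;0 0 0 0 0 0 1;0 0 0 0 0 0 1",
)

```text
time: 16.38
position: [0.5268, -0.3065, 0.0395]
tool_rot: [0.055, 0.705, -0.055, 0.705]
ft_force: [-0.9, 0.3, -3.1]
grip_width: 0.0214
```

Emit:
play_rows(
  rows="0 0 0 0.5 0 0 1;0 0 0 0.5 0 0 1;0 0 0 0 0 0 1;0 0 0 0 0 0 1",
)

```text
time: 16.72
position: [0.5269, -0.3066, 0.0387]
tool_rot: [0.055, 0.705, -0.056, 0.705]
ft_force: [-0.6, 0.3, -2.3]
grip_width: 0.0219
```

Emit:
play_rows(
  rows="0 0 0 0.5 0 0 1;0 0 0 0.5 0 0 1;0 0 0 0 0 0 1;0 0 0 0 0 0 1",
)

```text
time: 17.05
position: [0.527, -0.3066, 0.0386]
tool_rot: [0.055, 0.705, -0.056, 0.705]
ft_force: [-1.2, 0.8, 6.0]
grip_width: 0.0212
```

Emit:
play_rows(
  rows="0 0 0 0 0 0 0.6;0 0 0 0 0 0 0.4;0 0 0 0 0 0 0.2;0 0 0 0 0 0 0;0 0 0 0 0 0 0;0 0 0 0 0 0 0;0 0 0 0 0 0 0;0 0 0 0 0 0 0",
)

```text
time: 17.72
position: [0.5268, -0.3064, 0.0375]
tool_rot: [0.055, 0.705, -0.055, 0.705]
ft_force: [-0.3, 0.7, -0.3]
grip_width: 0.0668
```

Set down (6 N contact) and released. Raising straight up, then drawing away backwards so the top camera can see.

Emit:
play_rows(
  rows="0 0 0 0 0 0 0;0 0 0 -5 0 0 0;0 0 0 -12 0 0 0;0 0 0 -20 0 0 0;0 0 0 -25 0 0 0;0 0 0 -30 0 0 0;0 0 0 -30 0 0 0;0 0 0 -20 0 0 0",
)

```text
time: 18.38
position: [0.5278, -0.3072, 0.1838]
tool_rot: [0.054, 0.703, -0.056, 0.706]
ft_force: [0.1, -0.3, 0.2]
grip_width: 0.0872
```

Emit:
play_rows(
  rows="0 0 0 0 -10 -10 0;0 0 0 0 -25 -20 0;0 0 0 0 -25 -20 0;0 0 0 0 -25 -20 0;0 0 0 0 -25 -20 0;0 0 0 0 -20 -15 0;0 0 0 0 -10 -5 0;0 0 0 0 0 0 0",
)

```text
time: 19.05
position: [0.3944, -0.4297, 0.1797]
tool_rot: [0.057, 0.705, -0.057, 0.705]
ft_force: [-0.4, 0.0, 0.8]
grip_width: 0.087
```

```bash
python3 - <<'E'
from m import *
delta([.3,-.45,.18],81)
im=imaging.camera("top");cv2.imwrite("pics/f.png",im);_,red,dark=masks(im)
print("handle",rect(ray("top",big(red,(500,150,640,250)),.071)))
im0=cv2.imread("pics/top0.png")
d=cv2.absdiff(im,im0)[80:170,205:300].max(2);print("pale diff",(d>40).sum())
E
```

```text
t 19.05 pos [ 0.3944 -0.4297  0.1797] turn [-0.0038  0.0001  0.0009] shift [ -0.3 -34.8 -90.1] axes y [0.156 0.988 0.   ] z [ 0.988 -0.156 -0.   ] F [-0.4  0.   0.8] w 0.087
handle (array([ 517.9, -307.2]), array([110.1,  21.1]), 74.18)
pale diff 190
```

View pics/f.png

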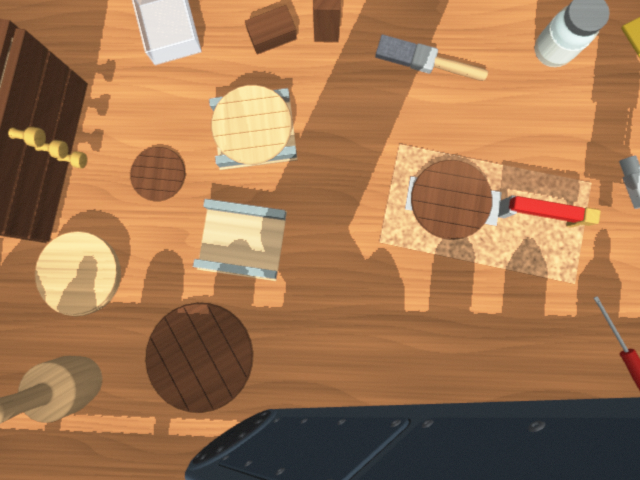

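The final view shows the dark head at (452,199), central on the blade, whose visible ends are at about x = 407 and 498. The spatula lies on the mat, the pale head is still at (252,124), and the arm is clear.

```bash
python3 -c "
from h import *
print(ray('top',[[452,199]],.016),ray('top',[[408,191],[498,208]],.006))
print(robot.hand_in())"
```

```text
[[ 0.54756538 -0.17408081  0.016     ]] [[ 0.56217398 -0.10038789  0.006     ]
 [ 0.53546029 -0.2560743   0.006     ]]
the job is handed in; nothing more can be done
None
```

I picked up the red-handled spatula, slid its blade under the middle-sized dark head and lifted it clear. I carried it level to the mat, set it down with the head still on the blade, let go and handed in at about 19 s. The hand-in gives no verdict, so the checks below are my own.

**Mended on the way:** I started the first lift before the fingers had fully closed, so they caught the handle about 12 mm too high. I set the spatula back down on the mat and regripped before going near the head.

**Last checks:**
- **Head on the blade:** the head's centre measures about (0.548, -0.174) m and the blade's about (0.549, -0.178) m, so it sits within about 5 mm of centre. The head looks flat.
- **Spatula on the mat:** it is back within a few millimetres of where it started. The wrist force rose to 6 N as it touched down. The fingers are open and the arm is clear.
- **Pale head:** it is at the same pixel position as at the start. The 190 pixels that changed in its crop look like arm shadow; I did not check this further.

**One that disagreed:** the colour-mask fit of the handle gave a heading of 74°, against about 81° from the gripper pose at release. I put this down to the handle's visible side face and shading, because the handle looked in line with the blade in the picture.

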